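# Let the darkroom lamp down on its ratchet

### The arm

A 6-joint arm with a two-finger parallel gripper is mounted at the origin on the work surface. World frame = base frame: x ahead of the robot, y to its left, z up, the work surface at z = 0. Lengths are in mm, angles in rad, forces in N, time in s.
With the tool pointing down it reaches from about 400 to 925 mm from the base axis. Payload 3.4 kg.
Tool frame: the origin (TCP) lies on the centre line of the jaws, within the pads' length; the fingertips stand 8 mm ahead of it and the grasp point (between the pads) lies 11 mm behind it; z points along the fingers, y is the direction in which the jaws open and shut (so a half turn about z gives the same grasp; the last joint's range is limited). The gripper opens to 85 mm and grips with 20 to 120 N. Pads are 22 mm wide; open, the fingers measure 114 mm over their backs; the gripper's body (76 mm by 85 mm) begins 54 mm behind the grasp point. The pads swing forward as they close: fully open they stand 13 mm farther back than shut.
Start: joints at [-1.25, 0.307, 1.506, -0, 1.328, -0.073], TCP at [220.605, -531.003, 239.305] pointing down, gripper open.
Joint ranges: [-3.12, 3.12], [-1.05, 2.28], [0.14, 2.33], [-1.42, 4.57], [0.1, 2.73], [-2.68, 2.68]. Speed limits (rad/s): [2.57, 2.57, 3.14, 3.14, 3.14, 3.14].

### API

Orientations are given as a unit quaternion [w, x, y, z].
In Python, from station import * gives the robot as it stands.
- The arm moves only by the tool send_rows, never from a script. Its argument "moves" is text: rows parted by semicolons, each of 5 numbers parted by spaces: the shift along the tool's x, y, z in cm, then the turn about the tool's z in rad, then the gripper's target within -1 to 1 (shut at 1, half-way at 0, fully open at -1). In form: x y z twist hand; .... A call has exactly 10 rows; each row is the pose to reach, as a shift and turn from the pose measured when the call began, along the tool's axes at that moment; what a row does not reach only later rows make up. A row lasts 1/12 s, in which the tool goes at most 41.7 mm and 7.16 degrees, less where a joint would pass 70% of its speed; a pose out of reach is approached as far as the arm can. A call with a gripper value outside its range is refused whole. The fingers move at their own pace and stop on an object; "force" is the grip in N (left out, the last holds). Time passes only in rows, so rows that repeat a pose let the fingers close, or fill a call up. It gives the time, the measured TCP pose, the force and the opening at its end, in the units of the state.
- observe(): the state, without advancing time (a new reading comes with each control period).
- grab_frame(name): name is "scene" or "top" or "wrist"; returns a dict with "image" (480x640x3 uint8, red, green, blue), "range_z" (480x640 float32, mm along the optical axis (not along the pixel's ray), 0 where there is no reading), "K" (3x3 intrinsics, pixels), "dist" ([k1, k2, p1, p2, k3] as OpenCV has them; the pictures are not rectified), "R" (3x3) and "t" (3): a world point X has camera coordinates R X + t. Camera axes: x right, y down, z forward; pixel columns grow to the right and rows downward; lengths in mm; the calibration is good to about 2 mm. A picture is of the moment at which its call begins.
- job_done(): hands the job in, once; it reports no verdict.
The state is a dict: "clock": time; "joint_positions": joint angles; "dq": joint speeds; "tau": joint torques, N m; "tool_pos": TCP position; "tool_rot": TCP orientation; "force": force on the tool from outside, world axes, zero at the start; "wrist_torque": the same for the moment, N m; "width": opening from 0.0 (shut) to 1.0 (fully open).
Only numpy, scipy, OpenCV 4.12 (cv2) and the standard library are available. Lean on these libraries where they do the work, as an engineer would, in place of code of your own. Each camera call takes 0.05 s, during which the arm holds its last target.

### The job

The safelight on the winch stand hangs too high: press down the tail of the ratchet pawl, gently and only as far as it takes to lift its nose clear of the toothed wheel, and let the lamp sink under its own weight until its pointer is as nearly level with the collar on the gauge rod as the teeth allow. Then let go so that the pawl drops home and holds the wheel there. Never force the pawl against its stop, do not push the lamp or the wheel, and leave everything else on the bench where it is.

Things in the scene. Friction and masses are not known exactly. Their poses are not given: they have to be found in the camera images.
- stand: Fixed lamp stand with ratchet winch: steel base plate 240 x 300 x 12 mm, origin at the centre of its underside, z up. In its frame (mm): axle along y, 95 up, at x 20; toothed wheel (90 across, 12 thick) and, over it, the pawl at y -50; rack bar at y 100, lamp box from y 125 to 245, 350 to 408 up at the start; gauge rod (8 thick, 312 high) at x 75, y 100. Highest by the tail: its pivot, 148 up.
- drum (a joint): Turn of the drum and its ratchet wheel of 12 saw teeth, rad. 0 at the start, a tooth against the pawl; grows as it turns back and the lamp sinks (wheel top moves towards the tail). With the pawl down it rests only at whole teeth, multiples of 0.524. Pawl lifted, a damper lets it run at a steady 0.2 to 0.5 rad/s, by the lamp's unknown weight. It cannot be wound up again.
- pawl (a joint): Tilt of the pawl about its pivot, rad: 0 fully home between two teeth, about 0.16 nose just clear of the tooth tips, 0.205 hard against its stop. A spring brings it back: pressing the tail takes about 3 to 7 N until it reaches the stop. More than 12 N on it bends it.
- tail (a point): On the upper face of the pawl's tail (round pad 24 mm across, 121 mm over the bench, pawl home), 60 mm from the pivot, which lies towards the stand's +x. On it a brass thumbscrew 23 mm across with flat top: press there from above. Its top stands 8 to 26 mm over this point; how far is not reported. From home to nose clear the tail sinks about 9.5 mm, to the stop 12 mm.
- pointer (a point): Tip of the thin level aluminium pointer of the lamp's rack bar, beside the gauge rod, 327 mm above the bench at the start. The lamp and pointer sink 24 mm per rad of the drum, 12.6 mm per tooth.
- collar: Dark steel collar, 21 mm across and 10 mm high, clamped on the upright gauge rod; origin at its centre. It marks the height wanted for the pointer, 26 to 69 mm below the pointer's start.
- lamp: Safelight on its upright rack bar: grey box 120 x 120 x 55 mm at the bar's top, weighing about 0.45 to 0.8 kg. Origin at the bar's lower end, z up.
- film_can: Black film can, 32 mm across, 50 mm high, standing on the base plate; origin under its centre.
- loupe: Black focusing loupe, 42 mm across, 48 mm high, standing on the base plate; origin under its centre.
- tongs: Steel print tongs, 190 mm long, lying on the bench; origin near their middle.
- beaker: Glass beaker, 80 mm across, 110 mm high; origin under its centre.
- stop_bottle: Brown bottle, 72 mm across, 190 mm high; origin under its centre.
- powder_jar: White jar, 70 mm across, 100 mm high; origin under its centre.
- negative_box: Cardboard box, 110 x 80 x 30 mm; origin under its centre.

How it is judged (in metres and radians):
On the way, in this order (a step that is already met when the one before it is completed fails the run):
1. the pawl's nose is lifted clear of the teeth by pressing on its tail (value of joint pawl above 0.13 rad and contact force between the fingers and pawl above 0.5 N), for 0.1 s.
2. the lamp has sunk until its pointer is close to the collar (z of pointer in the frame of collar below 0.012 m), for 0.1 s.
At the end, for the whole second after the job is handed in: The pointer is level with the collar's middle to within 9 mm (teeth are 12.6 mm apart), the pawl is home between two teeth (tilt under 0.04 rad) and the drum is at rest on it (z of pointer in the frame of collar between -0.009 and 0.009 m and value of joint pawl below 0.04 rad and velocity of joint drum between -0.03 and 0.03 rad/s); the robot touches nothing.
It fails at once if the pawl is pressed with more than 12 N (contact force between any of the fingers, the arm and pawl above 12 N).
It fails at once if the lamp or the wheel is pushed by the robot (over 2 N) (contact force between any of the fingers, the arm and lamp above 2 N or contact force between any of the fingers, the arm and drum above 2 N).
It fails at once if something else on the bench is moved by more than 20 mm (distance of any of film_can, loupe, tongs, beaker, stop_bottle, powder_jar, negative_box from where it was at the start of the episode above 0.02 m).
It also fails if it takes over 58 s, if anything falls off the work surface, if the arm or the gripper's body presses on something with over 40 N, if the wrist force passes 120 N, or if a joint passes its speed limit or range.

## Working session

There is one attempt and no reset: what is moved stays moved. The work goes in short steps, Python scripts to look and compute and a tool call to move; the robot and the scene stay as the last step left them, time stands still between calls to the robot, and variables do not carry over. Pictures are saved under pics/ and viewed, and the job is handed in when it is done.

Besides the shell and the picture viewer there is one more tool, called after ">>>" in YAML: its name, and indented under it one key for each argument. send_rows: Moves the arm, as the interface text tells. Its arguments: {"type":"object","properties":{"moves":{"type":"string"},"force":{"type":"number"}},"required":["moves"]}

```bash
ls; mkdir -p pics; python3 - <<'E'
from station import *
import cv2,numpy as np
print(observe())
for n in ["scene","top","wrist"]:
    f=grab_frame(n); cv2.imwrite(f"pics/{n}0.png",f["image"][:,:,::-1]); np.savez(f"pics/{n}0.npz",**f)
    print(n,f["K"].round(1).tolist(),np.round(f["dist"],3),(-f["R"].T@f["t"]).round(0),f["R"].round(2).tolist())
E
```

```text
pics
{'clock': 0.0, 'joint_positions': array([-1.25050909e+00,  3.07589462e-01,  1.50766313e+00,  1.89895067e-05,
        1.32842097e+00, -7.35093145e-02]), 'dq': array([ 0.00069056, -0.00134972, -0.00127199,  0.00074028,  0.00072247,
       -0.00065461]), 'tau': array([ 2.64043461e-03, -4.57547379e+01, -2.51915234e+01, -2.55348306e-05,
        1.29439626e-02, -2.32640019e-05]), 'tool_pos': array([ 220.38898732, -530.34822486,  238.37548059]), 'tool_rot': array([-1.03367833e-03,  9.80677996e-01,  1.95626136e-01, -1.18910299e-04]), 'force': array([ 1.33013063,  0.14250752, -0.04118931]), 'wrist_torque': array([0.05164632, 0.05861892, 0.05264463]), 'width': 0.9962628309876519}
scene [[496.4, 0.0, 313.3], [0.0, 496.4, 243.5], [0.0, 0.0, 1.0]] [-0.054  0.     0.     0.     0.   ] [1416.  146.  792.] [[-0.16, 0.99, 0.01], [0.53, 0.09, -0.84], [-0.83, -0.13, -0.54]]
top [[459.3, 0.0, 321.5], [0.0, 459.3, 239.2], [0.0, 0.0, 1.0]] [-0.078  0.     0.     0.     0.   ] [ 372.  -13. 1507.] [[-0.01, -1.0, -0.02], [-0.99, 0.01, -0.13], [0.13, 0.02, -0.99]]
wrist [[380.4, 0.0, 321.2], [0.0, 380.4, 237.2], [0.0, 0.0, 1.0]] [-0.014  0.     0.     0.     0.   ] [ 292. -501.  374.] [[0.38, -0.92, -0.0], [-0.88, -0.37, 0.3], [-0.28, -0.11, -0.95]]
```

View pics/scene0.png

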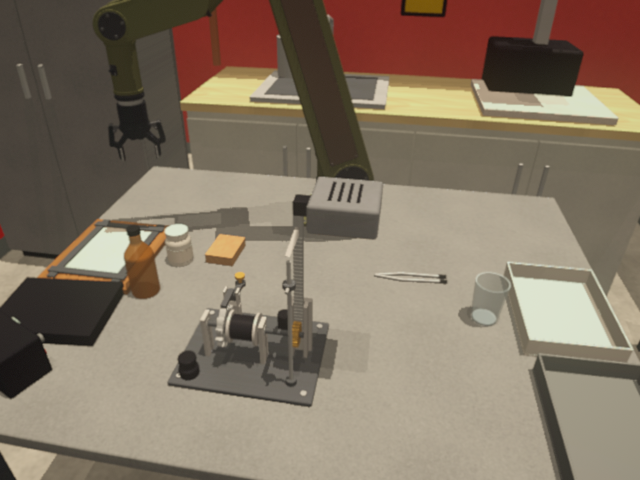

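View pics/top0.png

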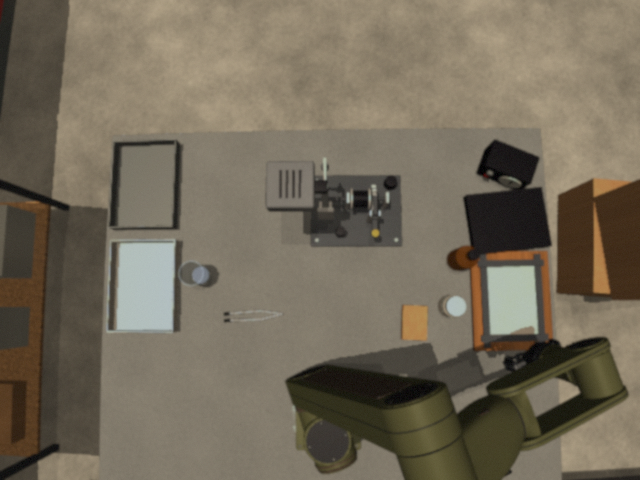

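View pics/wrist0.png

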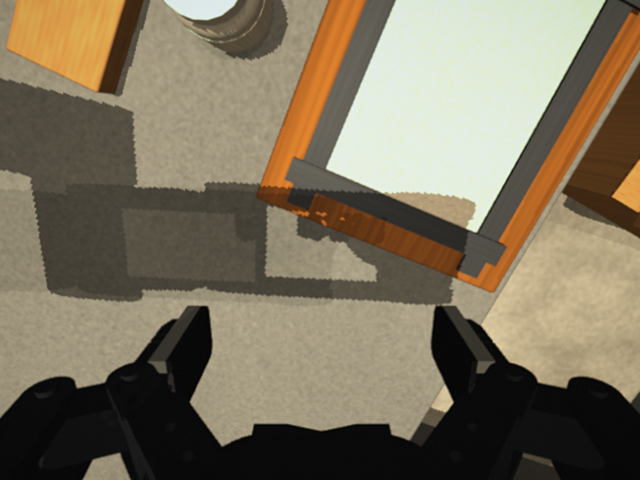

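The scene view shows the stand near (255,345), the brass thumbscrew at about (240,278) and the collar on the gauge rod at about (289,287). In the top view the thumbscrew is at about (376,233). The wrist view does not show the stand. I'll zoom in and measure.

```bash
cat > h.py <<'E'
import numpy as np,cv2
def load(n): return dict(np.load(f"pics/{n}.npz"))
def ray(f,u,v):
    p=cv2.undistortPoints(np.array([[[u,v]]],float),f["K"],f["dist"])[0,0]
    d=f["R"].T@np.array([p[0],p[1],1.]); return -f["R"].T@f["t"],d
def plane(f,u,v,z):
    o,d=ray(f,u,v); return o+d*(z-o[2])/d[2]
def depth(f,u,v,z): 
    o,d=ray(f,u,v); return o+d*z
def tri(rs):
    A=np.zeros((3,3));b=np.zeros(3)
    for o,d in rs:
        d=d/np.linalg.norm(d);P=np.eye(3)-np.outer(d,d);A+=P;b+=P@o
    x=np.linalg.solve(A,b); return x,[np.linalg.norm(np.cross(x-o,d/np.linalg.norm(d))) for o,d in rs]
def proj(f,X):
    return cv2.projectPoints(np.array([X],float),cv2.Rodrigues(f["R"])[0],f["t"].astype(float),f["K"],f["dist"])[0][0,0]
def brass(f,box):
    x0,y0,x1,y1=box
    h=cv2.cvtColor(f["image"],cv2.COLOR_RGB2HSV)
    m=cv2.inRange(h,(15,120,90),(32,255,255)); k=np.zeros_like(m);k[y0:y1,x0:x1]=m[y0:y1,x0:x1]
    n,l,s,c=cv2.connectedComponentsWithStats(k); return [(s[i].tolist(),c[i].round(1).tolist()) for i in range(1,n) if s[i][4]>4],k
E
python3 - <<'E'
from h import *
s=load("scene0");t=load("top0")
for f,b,n in ((s,(210,260,270,300),"s"),(t,(355,215,400,250),"t")):
    r,m=brass(f,b);print(n,r)
    for q in r:
        u,v=q[1]; zz=f["range_z"][m>0]; print(np.median(zz),depth(f,u,v,np.median(zz[zz>0])).round(1))
c=cv2.resize(s["image"][215:395,165:345][:,:,::-1],None,fx=3.3,fy=3.3,interpolation=cv2.INTER_CUBIC);cv2.imwrite("pics/s0z.png",c)
c=cv2.resize(t["image"][145:255,255:410][:,:,::-1],None,fx=5,fy=5,interpolation=cv2.INTER_CUBIC);cv2.imwrite("pics/t0z.png",c)
E
```

```text
s [([210, 260, 25, 5, 73], [223.3, 261.3]), ([235, 272, 10, 11, 73], [239.4, 276.3])]
1228.9591 [ 355.6 -265.8   18.2]
1228.9591 [ 370.4 -218.5  -15.8]
t [([372, 229, 7, 9, 50], [375.1, 232.8])]
1378.4343 [ 567.5 -150.3  140.3]
```

View pics/s0z.png

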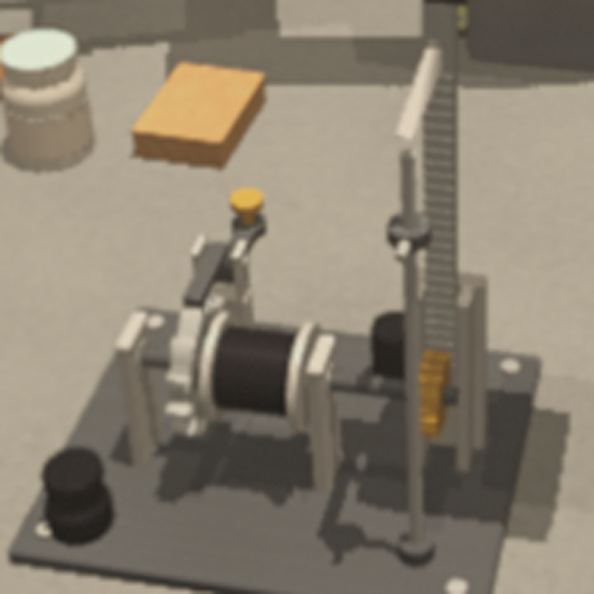

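View pics/t0z.png

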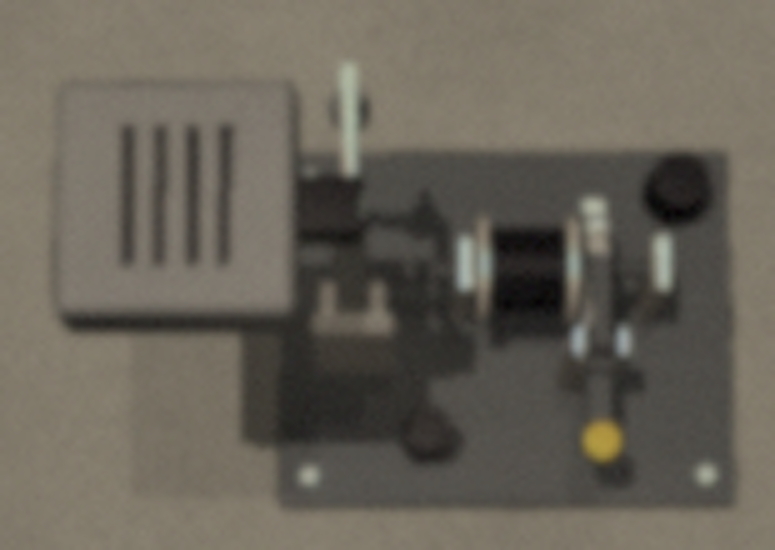

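The views show the brass cap at scene (239.8,275.3) and top (375.4,233). The white pointer lies above the rod top, and the collar is at about (289,285) in scene. Next I'll triangulate these.

```bash
python3 - <<'E'
from h import *
s=load("scene0");t=load("top0")
Z=lambda x,y:(165+(x+.5)/3.3-.5,215+(y+.5)/3.3-.5)
T=lambda x,y:(255+(x+.5)/5-.5,145+(y+.5)/5-.5)
for n,a,b in (("screw",Z(247,198),T(602,440)),("ptr tip",Z(406,133),T(347,64)),("collar",Z(409,229),T(350,108)),("can top",Z(72,465),T(678,186))):
    x,e=tri([ray(s,*a),ray(t,*b)]);print(n,x.round(1),np.round(e,1))
# depth samples
for n,f,p in (("screw s",s,Z(247,198)),("collar s",s,Z(405,229)),("screw t",t,T(602,440)),("ptr s",s,Z(415,110)),("ptr t",t,T(347,100))):
    u,v=map(int,map(round,p)); w=f["range_z"][v-1:v+2,u-1:u+2]; print(n,w.round(0).tolist(),depth(f,*p,w[1,1]).round(1))
# base plate corners z=12
for p in ((732,152),(735,507),(282,507)): print("corner",plane(t,*T(*p),12).round(1))
for p in ((309,475),(706,475)): print("screwhead t",plane(t,*T(*p),12).round(1))
for p in ((45,527),(457,587),(510,366),(155,321)): print("screwhead s",plane(s,*Z(*p),12).round(1))
print("rod foot s",plane(s,*Z(415,548),18).round(1))
E
```

```text
screw [ 567.9 -149.5  141.4] [0.4 0.4]
ptr tip [744.6  -0.9 328.6] [0.2 0.2]
collar [739.5  -1.6 263.8] [0.3 0.3]
can top [ 745.8 -213.3   58.6] [1.6 1.6]
screw s [[1096.0, 1100.0, 1095.0], [1091.0, 1094.0, 1095.0], [1094.0, 1090.0, 1092.0]] [ 568.2 -149.   141.7]
collar s [[868.0, 862.0, 863.0], [863.0, 864.0, 861.0], [863.0, 863.0, 860.0]] [742.1  -3.  265.6]
screw t [[1376.0, 1380.0, 1380.0], [1379.0, 1379.0, 1378.0], [1378.0, 1376.0, 1375.0]] [ 568.2 -150.   139.9]
ptr s [[847.0, 845.0, 847.0], [845.0, 844.0, 845.0], [840.0, 841.0, 839.0]] [ 7.240e+02 -2.000e-01  3.293e+02]
ptr t [[1218.0, 1216.0, 1213.0], [1210.0, 1214.0, 1214.0], [1214.0, 1211.0, 1213.0]] [724.7  -1.  328.9]
corner [ 780.2 -255.1   12. ]
corner [ 541.1 -248.9   12. ]
corner [544.8  47.9  12. ]
screwhead t [565.8  30.   12. ]
screwhead t [ 562.5 -230.5   12. ]
screwhead s [ 757.3 -235.    12. ]
screwhead s [759.8  27.5  12. ]
screwhead s [559.8  29.7  12. ]
screwhead s [ 556.3 -231.3   12. ]
rod foot s [739.2  -2.3  18. ]
```

Thumbscrew top is at about (568,-149.5,141). The collar is about 63–65 mm below the pointer, which is 5 teeth (62.8 mm). Next I'll work out the move over the screw.

```bash
cat >> h.py <<'E'
def Rq(q):
    w,x,y,z=q
    return np.array([[1-2*(y*y+z*z),2*(x*y-z*w),2*(x*z+y*w)],[2*(x*y+z*w),1-2*(x*x+z*z),2*(y*z-x*w)],[2*(x*z-y*w),2*(y*z+x*w),1-2*(x*x+y*y)]])
def togo(o,target): return (Rq(o["tool_rot"]).T@(np.array(target)-o["tool_pos"])/10).round(2)
E
python3 - <<'E'
from h import *
from station import *
o=observe(); print(togo(o,[568,-149.5,240]))
E
```

```text
[ 46.72 -21.85  -0.1 ]
```

>>> send_rows:
  moves: "1.2 -0.6 0 0 1;3.6 -1.7 0 0 1;6 -2.8 0 0 1;8.4 -3.9 0 0 1;10.8 -5 0 0 1;13.2 -6.1 0 0 1;15.6 -7.3 0 0 1;18 -8.4 0 0 1;20.4 -9.5 0 0 1;22.8 -10.6 0 0 1"
  force: 40

```text
clock: 0.98
tool_pos: [391.1, -342.9, 238.7]
tool_rot: [-0.001, 0.981, 0.196, -0.0]
force: [0.9, -0.0, 0.6]
width: 0.002
```

```bash
python3 - <<'E'
from h import *
from station import *
o=observe(); print(o["clock"],o["tool_pos"],o["width"],o["force"],togo(o,[568,-149.5,240]))
E
```

```text
0.9833 [ 391.07805642 -342.86842349  238.65343155] 0.002048937742348247 [ 0.88263971 -0.02051069  0.58907474] [ 23.76 -11.06  -0.1 ]
```

>>> send_rows:
  moves: "2.5 -1.2 0 0 1;5.2 -2.4 0 0 1;8 -3.7 0 0 1;10.8 -5 0 0 1;13.6 -6.3 0 0 1;16.4 -7.6 0 0 1;19.2 -8.9 0.5 0 1;21.6 -10.1 1.5 0 1;23.1 -10.8 2.5 0 1;23.8 -11.1 3.5 0 1"

```text
clock: 1.82
tool_pos: [569.6, -145.8, 203.5]
tool_rot: [-0.002, 0.98, 0.197, 0.0]
force: [-0.2, 0.4, -0.0]
width: -0.002
```

```bash
python3 - <<'E'
from h import *
from station import *
for n in ["scene","top","wrist"]:
    f=grab_frame(n); cv2.imwrite(f"pics/{n}1.png",f["image"][:,:,::-1]); np.savez(f"pics/{n}1.npz",**f)
o=observe(); print(o["clock"],o["tool_pos"],o["width"],o["force"],togo(o,[568,-149.5,141+8]))
s=load("scene1")
c=cv2.resize(s["image"][185:345,165:345][:,:,::-1],None,fx=3.3,fy=3.3,interpolation=cv2.INTER_CUBIC);cv2.imwrite("pics/s1z.png",c)
E
```

```text
1.9667 [ 567.07489225 -148.08807746  202.7359877 ] -0.0011758288726470111 [-0.26234151 -0.18797891 -0.51926686] [0.04 0.19 5.37]
```

View pics/s1z.png

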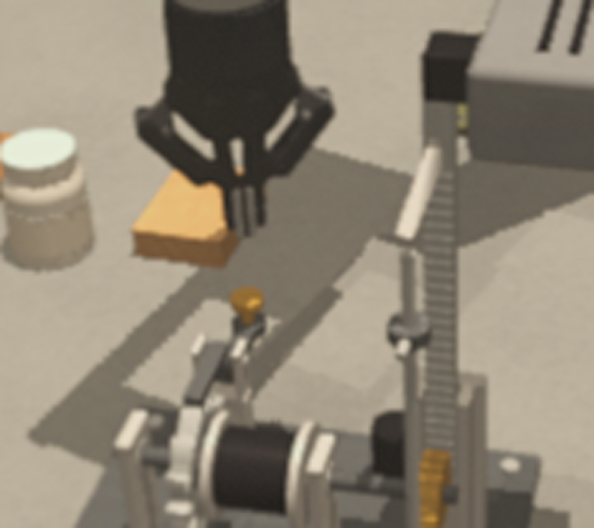

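View pics/wrist1.png

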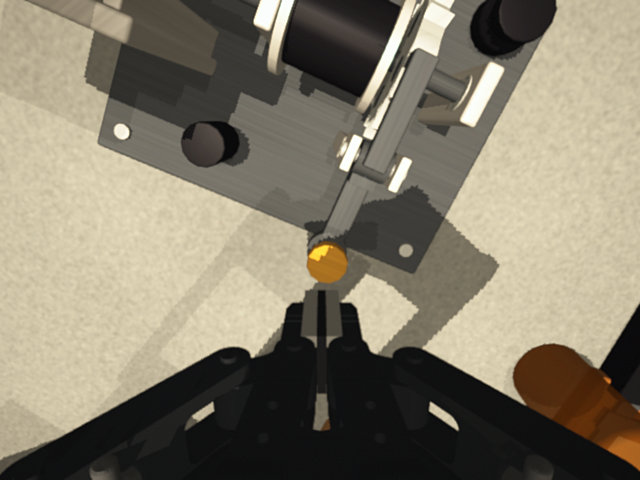

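The wrist view shows the cap at about (327,262), just ahead of the closed fingers. In scene the fingers hang straight over it and the pointer stands above the collar. I'll triangulate with all three views.

```bash
python3 - <<'E'
from h import *
s=load("scene0");t=load("top0");w=load("wrist1")
r,m=brass(w,(290,230,370,300));print(r)
print(tri([ray(s,239.4,274.6),ray(t,375.3,232.9),ray(w,327,262)]))
print(tri([ray(s,239.4,274.6),ray(w,327,262)]))
zz=w["range_z"][255:270,318:336];print(np.median(zz),depth(w,327,262,np.median(zz)))
E
```

```text
[([307, 242, 41, 42, 1327], [326.8, 262.2])]
(array([ 567.84492982, -150.01207213,  140.52068121]), [np.float64(0.912580732266617), np.float64(1.077035563650418), np.float64(1.3892469686658009)])
(array([ 570.13365716, -148.85784991,  143.17077076]), [np.float64(0.3177451459107488), np.float64(0.3177451459108385)])
208.3988 [ 570.1349396  -149.20298344  142.92821659]
```

>>> send_rows:
  moves: "0.1 0.1 0.4 0 1;0.1 0.1 1 0 1;0.1 0.1 1.7 0 1;0.1 0.1 2.4 0 1;0.1 0.1 3 0 1;0.1 0.1 3.5 0 1;0.1 0.1 3.9 0 1;0.1 0.1 4.2 0 1;0.1 0.1 4.3 0 1;0.1 0.1 4.4 0 1"

```text
clock: 2.8
tool_pos: [568.3, -148.5, 158.6]
tool_rot: [-0.002, 0.981, 0.196, -0.002]
force: [-0.1, -0.3, 0.3]
width: -0.001
```

```bash
python3 - <<'E'
from h import *
from station import *
f=grab_frame("scene"); cv2.imwrite("pics/scene2.png",f["image"][:,:,::-1]); np.savez("pics/scene2.npz",**f)
o=observe(); print(o["clock"],o["tool_pos"],o["force"],togo(o,[569,-149.5,142+8]))
c=cv2.resize(f["image"][185:345,165:345][:,:,::-1],None,fx=3.3,fy=3.3,interpolation=cv2.INTER_CUBIC);cv2.imwrite("pics/s2z.png",c)
E
```

```text
2.85 [ 568.26729553 -148.48432044  158.55563984] [-0.17576813  1.2125958   0.02503219] [0.03 0.13 0.85]
```

View pics/s2z.png

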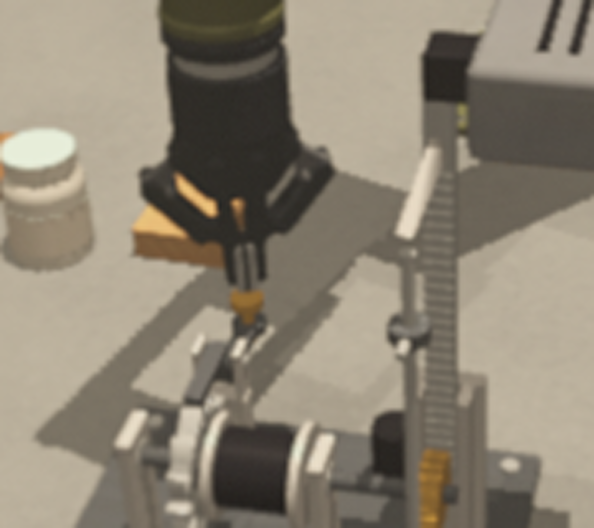

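Fingers stand just above the cap, centred. Now a slow feel for contact.

>>> send_rows:
  moves: "0 0.1 0.1 0 1;0 0.1 0.2 0 1;0 0.1 0.3 0 1;0 0.1 0.4 0 1;0 0.1 0.45 0 1;0 0.1 0.5 0 1;0 0.1 0.55 0 1;0 0.1 0.6 0 1;0 0.1 0.65 0 1;0 0.1 0.65 0 1"

```text
clock: 3.68
tool_pos: [568.6, -149.3, 152.0]
tool_rot: [-0.002, 0.981, 0.196, -0.002]
force: [0.2, -0.7, 0.6]
width: 0.002
```

```bash
python3 - <<'E'
from station import *
o=observe(); print(o["clock"],o["tool_pos"],o["force"],o["wrist_torque"])
E
```

```text
3.6833 [ 568.5694636  -149.3382535   151.96472605] [ 0.17678492 -0.70611359  0.55464984] [ 0.00165248 -0.00229916  0.01162425]
```

>>> send_rows:
  moves: "0 0 0.03 0 1;0 0 0.06 0 1;0 0 0.09 0 1;0 0 0.12 0 1;0 0 0.15 0 1;0 0 0.18 0 1;0 0 0.2 0 1;0 0 0.2 0 1;0 0 0.2 0 1;0 0 0.2 0 1"

```text
clock: 4.52
tool_pos: [568.6, -149.4, 150.0]
tool_rot: [-0.002, 0.981, 0.196, -0.002]
force: [-0.4, 0.2, 0.8]
width: -0.0
```

```bash
python3 - <<'E'
from station import *
o=observe(); print(o["clock"],o["tool_pos"],o["force"],o["wrist_torque"])
E
```

```text
4.5167 [ 568.57492733 -149.35983653  149.98353467] [-0.41043115  0.15527849  0.83642234] [0.01159773 0.01263059 0.02814369]
```

>>> send_rows:
  moves: "0 0 0.03 0 1;0 0 0.06 0 1;0 0 0.09 0 1;0 0 0.12 0 1;0 0 0.15 0 1;0 0 0.18 0 1;0 0 0.2 0 1;0 0 0.2 0 1;0 0 0.2 0 1;0 0 0.2 0 1"

```text
clock: 5.35
tool_pos: [568.6, -149.4, 148.8]
tool_rot: [-0.002, 0.981, 0.196, -0.001]
force: [-0.9, -0.0, 7.2]
width: 0.001
```

```bash
python3 - <<'E'
from station import *
o=observe(); print(o["clock"],o["tool_pos"],o["force"],o["wrist_torque"])
E
```

```text
5.35 [ 568.60051495 -149.38859951  148.75912045] [-0.91605065 -0.04277763  7.22197016] [0.10652861 0.25558658 0.01695183]
```

```bash
python3 - <<'E'
from h import *
from station import *
f=grab_frame("scene"); np.savez("pics/scene3.npz",**f)
for i in range(3):
    grab_frame("wrist"); o=observe(); print(o["clock"],o["tool_pos"],o["force"])
c=cv2.resize(f["image"][215:315,185:285][:,:,::-1],None,fx=6,fy=6,interpolation=cv2.INTER_CUBIC);cv2.imwrite("pics/s3z.png",c)
E
```

```text
5.45 [ 568.60624995 -149.38997845  148.74193214] [-1.011763    0.46005882  5.37340351]
5.5 [ 568.60624053 -149.40755001  148.74941372] [-1.28912289 -0.36782015  5.8533452 ]
5.55 [ 568.60675464 -149.41043109  148.75613866] [-2.09498357  0.5408657   5.14260905]
```

View pics/s3z.png

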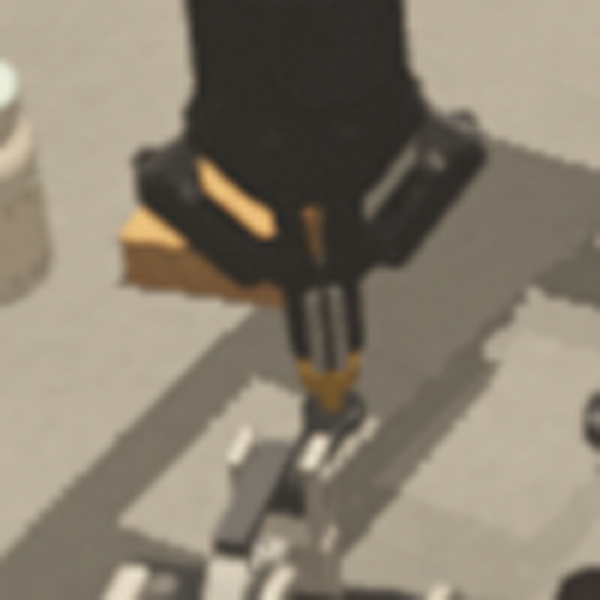

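>>> send_rows:
  moves: "0 0 0.06 0 1;0 0 0.07 0 1;0 0 0.08 0 1;0 0 0.09 0 1;0 0 0.1 0 1;0 0 0.11 0 1;0 0 0.12 0 1;0 0 0.12 0 1;0 0 0.12 0 1;0 0 0.12 0 1"

```text
clock: 6.38
tool_pos: [568.5, -149.4, 148.2]
tool_rot: [-0.002, 0.981, 0.196, -0.001]
force: [-1.7, -0.3, 5.6]
width: -0.003
```

```bash
python3 - <<'E'
from h import *
from station import *
for i in range(3):
    f=grab_frame("scene"); o=observe(); print(o["clock"],o["tool_pos"],o["force"])
E
```

```text
6.4333 [ 568.53897388 -149.41452972  148.17519233] [-1.10510025 -0.22042979  7.00846826]
6.4833 [ 568.56034355 -149.40839956  148.1786191 ] [-2.2835932  -0.11399921  5.76747899]
6.5333 [ 568.54286931 -149.40862455  148.17371314] [-2.36283026  0.52731649  5.70005333]
```

>>> send_rows:
  moves: "0 0 0.07 0 1;0 0 0.09 0 1;0 0 0.11 0 1;0 0 0.13 0 1;0 0 0.14 0 1;0 0 0.15 0 1;0 0 0.16 0 1;0 0 0.16 0 1;0 0 0.16 0 1;0 0 0.16 0 1"

```text
clock: 7.37
tool_pos: [568.5, -149.4, 147.2]
tool_rot: [-0.001, 0.981, 0.196, -0.001]
force: [-1.7, 0.4, 6.1]
width: -0.002
```

```bash
python3 - <<'E'
from h import *
from station import *
for i in range(3):
    f=grab_frame("scene"); o=observe(); print(o["clock"],o["tool_pos"],o["force"])
E
```

```text
7.4167 [ 568.46374682 -149.38646888  147.19996273] [-2.38233934  0.78700147  6.20909756]
7.4667 [ 568.47776971 -149.40243539  147.20418308] [-1.62457389  0.9995159   6.44033336]
7.5167 [ 568.48631947 -149.39641275  147.22055307] [-1.69164458 -0.78424949  5.43135337]
```

>>> send_rows:
  moves: "0 0 0.08 0 1;0 0 0.11 0 1;0 0 0.15 0 1;0 0 0.19 0 1;0 0 0.23 0 1;0 0 0.27 0 1;0 0 0.31 0 1;0 0 0.34 0 1;0 0 0.36 0 1;0 0 0.36 0 1"

```text
clock: 8.35
tool_pos: [568.3, -149.4, 144.2]
tool_rot: [-0.001, 0.981, 0.196, -0.001]
force: [-2.3, 1.6, 5.7]
width: -0.002
```

```bash
python3 - <<'E'
from h import *
from station import *
f=grab_frame("scene"); np.savez("pics/scene4.npz",**f); 
for i in range(2):
    o=observe(); print(o["clock"],o["tool_pos"],o["force"]);g=grab_frame("scene")
c=cv2.resize(f["image"][215:315,185:285][:,:,::-1],None,fx=6,fy=6,interpolation=cv2.INTER_CUBIC);cv2.imwrite("pics/s4z.png",c)
E
```

```text
8.4 [ 568.32626732 -149.45091475  144.21138039] [-1.82220079  1.37258517  6.70157083]
8.45 [ 568.34115986 -149.4217861   144.18485808] [-2.35255094  0.4225569   6.76566748]
```

View pics/s4z.png

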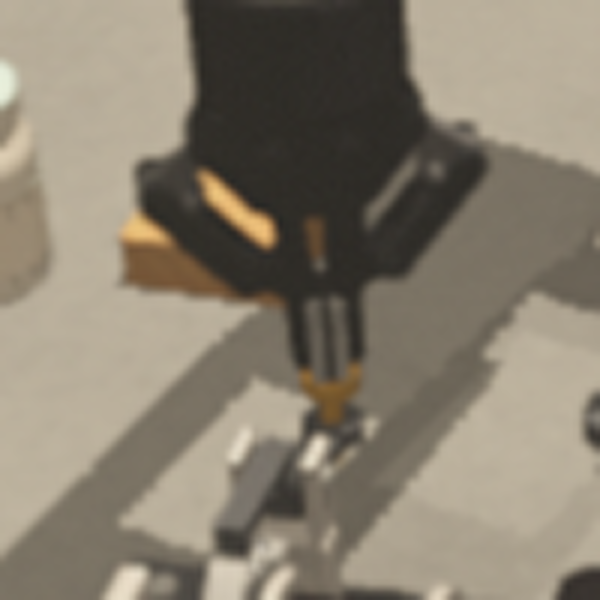

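The pawl is moving smoothly: tail about 5 mm down at about 6.5 N. I'll build a sink tracker by matching the lamp's bracket patch in the scene view, then continue.

```bash
cat > look.py <<'E'
from h import *
from station import *
import sys
def sink(f,f0=None):
    f0=f0 or load("scene1")
    g=lambda x:cv2.cvtColor(x["image"],cv2.COLOR_RGB2GRAY)
    G,G0=g(f),g(f0); out=[]
    # pointer tip patch and lamp bracket patch, with a world point near each
    for (u,v,hw,hh,X) in ((289,245,8,14,(735,-1,327)),(302,203,12,14,(680,12,375))):
        T=G0[v-hh:v+hh+1,u-hw:u+hw+1]; S=G[v-hh-3:v+hh+60,u-hw-4:u+hw+5]
        r=cv2.matchTemplate(S,T,cv2.TM_CCOEFF_NORMED); _,m,_,(i,j)=cv2.minMaxLoc(r)
        dv=j-3
        if 0<j<r.shape[0]-1:
            a,b,c=r[j-1,i],r[j,i],r[j+1,i]; dv+=.5*(a-c)/(a-2*b+c)
        p0=proj(f0,X)[1]; ds=np.arange(-5,110,.25); pv=np.array([proj(f0,(X[0],X[1],X[2]-d))[1] for d in ds])-p0
        out.append((round(float(np.interp(dv,pv,ds)),1),round(float(m),2)))
    return out
if __name__=="__main__":
    o=observe(); f=grab_frame("scene"); np.savez(f"pics/{sys.argv[1]}.npz",**f)
    print(round(o["clock"],2),"tcp",o["tool_pos"].round(2),"F",o["force"].round(1),"sink",sink(f))
    cv2.imwrite(f"pics/{sys.argv[1]}.png",cv2.resize(f["image"][185:345,185:345][:,:,::-1],None,fx=3.5,fy=3.5,interpolation=cv2.INTER_CUBIC))
E
python3 -c "
from look import *
print(sink(load('scene0')),sink(load('scene3')),sink(load('scene4')))"
```

```text
[(0.3, 0.53), (0.0, 1.0)] [(0.3, 0.89), (-0.0, 1.0)] [(0.3, 0.88), (-0.0, 1.0)]
```

>>> send_rows:
  moves: "0 0 0.08 0 1;0 0 0.11 0 1;0 0 0.15 0 1;0 0 0.19 0 1;0 0 0.23 0 1;0 0 0.26 0 1;0 0 0.29 0 1;0 0 0.32 0 1;0 0 0.33 0 1;0 0 0.33 0 1"

```text
clock: 9.33
tool_pos: [568.3, -149.4, 141.1]
tool_rot: [-0.001, 0.981, 0.196, -0.001]
force: [-0.3, 0.6, 3.8]
width: 0.004
```

```bash
python3 look.py k5
```

```text
9.33 tcp [ 568.32 -149.44  141.14] F [-0.3  0.6  3.8] sink [(1.9, 0.88), (1.6, 1.0)]
```

The nose has cleared and the lamp is sinking (force fell to 3.8 N). I'll press about 1.5 mm more for margin.

>>> send_rows:
  moves: "0 0 0.08 0 1;0 0 0.11 0 1;0 0 0.14 0 1;0 0 0.17 0 1;0 0 0.19 0 1;0 0 0.2 0 1;0 0 0.2 0 1;0 0 0.2 0 1;0 0 0.2 0 1;0 0 0.2 0 1"

```text
clock: 10.22
tool_pos: [568.4, -149.4, 139.1]
tool_rot: [-0.001, 0.98, 0.197, -0.001]
force: [-0.8, 1.0, 4.2]
width: -0.002
```

```bash
python3 look.py k6
```

```text
10.22 tcp [ 568.41 -149.41  139.11] F [-0.8  1.   4.2] sink [(10.9, 0.94), (9.5, 0.98)]
```

>>> send_rows:
  moves: "0 0 0.05 0 1;0 0 0.05 0 1;0 0 0.05 0 1;0 0 0.05 0 1;0 0 0.05 0 1;0 0 0.05 0 1;0 0 0.05 0 1;0 0 0.05 0 1;0 0 0.05 0 1;0 0 0.05 0 1"

```text
clock: 11.1
tool_pos: [568.4, -149.4, 138.7]
tool_rot: [-0.001, 0.98, 0.197, -0.001]
force: [-2.1, 0.1, 4.7]
width: -0.001
```

```bash
python3 look.py k7
```

```text
11.1 tcp [ 568.43 -149.43  138.72] F [-2.1  0.1  4.7] sink [(17.7, 0.96), (17.6, 0.94)]
```

View pics/k7.png

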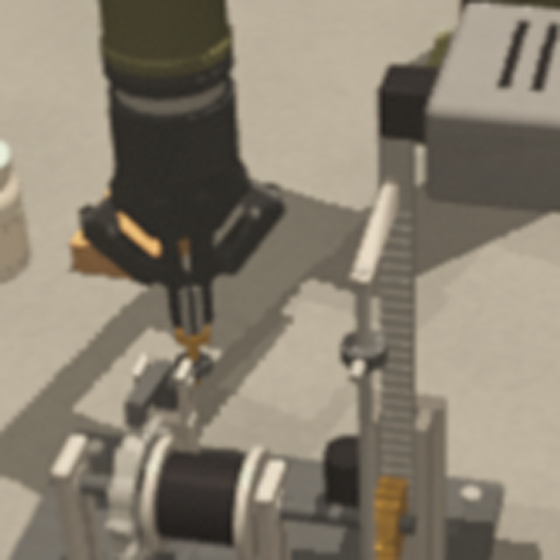

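The lamp is about 17.7 mm down, sinking about 8.7 mm/s. In this view the pointer tip is at (365,275) and the collar at (363,352). Hold.

>>> send_rows:
  moves: "0 0 0.02 0 1;0 0 0.02 0 1;0 0 0.02 0 1;0 0 0.02 0 1;0 0 0.02 0 1;0 0 0.02 0 1;0 0 0.02 0 1;0 0 0.02 0 1;0 0 0.02 0 1;0 0 0.02 0 1"

```text
clock: 11.98
tool_pos: [568.5, -149.5, 138.7]
tool_rot: [-0.001, 0.981, 0.196, -0.001]
force: [-0.8, 0.9, 5.4]
width: 0.003
```

```bash
python3 look.py k8
```

```text
11.98 tcp [ 568.46 -149.45  138.73] F [-0.8  0.9  5.4] sink [(15.4, 0.86), (25.3, 0.9)]
```

>>> send_rows:
  moves: "0 0 0.02 0 1;0 0 0.02 0 1;0 0 0.02 0 1;0 0 0.02 0 1;0 0 0.02 0 1;0 0 0.02 0 1;0 0 0.02 0 1;0 0 0.02 0 1;0 0 0.02 0 1;0 0 0.02 0 1"

```text
clock: 12.87
tool_pos: [568.5, -149.4, 138.7]
tool_rot: [-0.001, 0.98, 0.197, -0.001]
force: [-0.5, 0.2, 5.5]
width: -0.001
```

```bash
python3 look.py k9
```

```text
12.87 tcp [ 568.45 -149.45  138.68] F [-0.5  0.2  5.5] sink [(21.3, 0.75), (33.5, 0.87)]
```

View pics/k9.png

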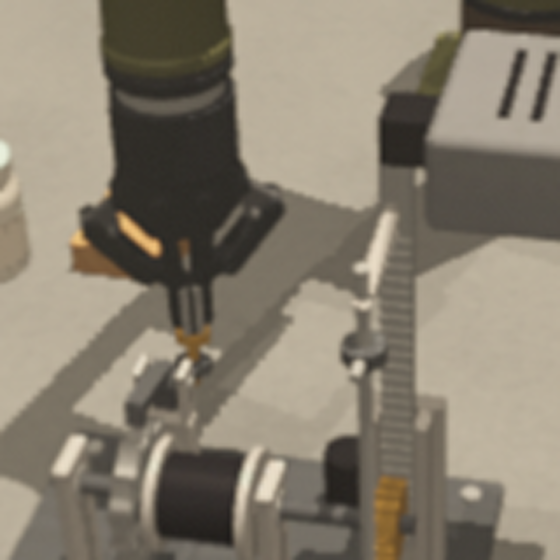

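```bash
cat >> h.py <<'E'
def lampz(f):
    # median height of the lamp-top pixels: points in the box's footprint, above 280
    v,u=np.mgrid[150:260,300:400]; d=f["range_z"][150:260,300:400]; ok=d>0
    p=cv2.undistortPoints(np.stack([u[ok],v[ok]],-1).astype(float)[:,None],f["K"],f["dist"])[:,0]
    P=(np.c_[p,np.ones(len(p))]*d[ok][:,None]-f["t"])@f["R"]
    P=P[(P[:,2]>280)&(P[:,1]>40)&(P[:,1]<120)&(P[:,0]>620)&(P[:,0]<700)]
    return float(np.median(P[:,2])),len(P)
E
python3 -c "
from h import *
for n in ('scene0','scene1','k6','k7','k8','k9'): print(n,lampz(load(n)))"
sed -i 's/"sink",sink(f))/"sink",sink(f),"lampz",lampz(f))/' look.py
```

```text
scene0 (407.6744465615694, 1019)
scene1 (407.70267446704406, 1016)
k6 (397.7699850328228, 1018)
k7 (389.54530295556265, 1024)
k8 (381.33621244335484, 1037)
k9 (373.04422871876193, 1036)
```

>>> send_rows:
  moves: "0 0 0.02 0 1;0 0 0.02 0 1;0 0 0.02 0 1;0 0 0.02 0 1;0 0 0.02 0 1;0 0 0.02 0 1;0 0 0.02 0 1;0 0 0.02 0 1;0 0 0.02 0 1;0 0 0.02 0 1"

```text
clock: 13.75
tool_pos: [568.5, -149.5, 138.7]
tool_rot: [-0.001, 0.981, 0.196, -0.001]
force: [-1.4, 0.3, 5.4]
width: -0.004
```

```bash
python3 look.py k10; python3 -c "
from h import *
f=load('k10'); g=load('scene1')
# collar height: middle of the dark band, points near the rod in several frames
for n in ('scene0','scene1','k6'):
    h=load(n); v,u=np.mgrid[270:305,280:300]; d=h['range_z'][270:305,280:300]; ok=d>0
    p=cv2.undistortPoints(np.stack([u[ok],v[ok]],-1).astype(float)[:,None],h['K'],h['dist'])[:,0]
    P=(np.c_[p,np.ones(len(p))]*d[ok][:,None]-h['t'])@h['R']; gr=cv2.cvtColor(h['image'],cv2.COLOR_RGB2GRAY)[270:305,280:300][ok]
    Q=P[(P[:,0]>725)&(P[:,0]<760)&(abs(P[:,1]+2)<14)&(gr<95)]; print(n,len(Q),np.percentile(Q[:,2],[5,50,95]).round(1),np.median(Q[:,:2],0).round(1))
"
```

```text
13.75 tcp [ 568.45 -149.45  138.68] F [-1.4  0.3  5.4] sink [(25.7, 0.64), (43.1, 0.89)] lampz (364.913997742957, 1037)
scene0 73 [224.3 259.8 267.4] [742.7  -0.8]
scene1 46 [249.9 262.5 267.3] [745.5   3.1]
k6 46 [255.4 262.4 267.1] [745.7   3.2]
```

Sink is 42.8 mm, matching 9.3 mm/s, and the collar check again gives about 63–64 mm, so 5 teeth. One more hold, then release during the fifth tooth.

>>> send_rows:
  moves: "0 0 0.02 0 1;0 0 0.02 0 1;0 0 0.02 0 1;0 0 0.02 0 1;0 0 0.02 0 1;0 0 0.02 0 1;0 0 0.02 0 1;0 0 0.02 0 1;0 0 0.02 0 1;0 0 0.02 0 1"

```text
clock: 14.63
tool_pos: [568.4, -149.5, 138.7]
tool_rot: [-0.001, 0.98, 0.197, -0.001]
force: [-1.2, 1.3, 6.8]
width: -0.004
```

```bash
python3 look.py k11
```

```text
14.63 tcp [ 568.44 -149.46  138.69] F [-1.2  1.3  6.8] sink [(53.2, 0.57), (51.1, 0.95)] lampz (356.661650306858, 1049)
```

>>> send_rows:
  moves: "0 0 0.02 0 1;0 0 0.02 0 1;0 0 -0.3 0 1;0 0 -0.9 0 1;0 0 -1.5 0 1;0 0 -2.1 0 1;0 0 -2.7 0 1;0 0 -3.2 0 1;0 0 -3.6 0 1;0 0 -3.8 0 1"

```text
clock: 15.52
tool_pos: [568.9, -149.7, 177.6]
tool_rot: [-0.001, 0.98, 0.197, -0.0]
force: [1.4, 0.6, -0.6]
width: -0.002
```

```bash
python3 look.py k12; python3 look.py k13
```

```text
15.52 tcp [ 568.9  -149.65  177.56] F [ 1.4  0.6 -0.6] sink [(61.3, 0.56), (58.3, 0.94)] lampz (348.7758177090103, 1048)
15.57 tcp [ 568.98 -149.63  177.69] F [ 0.3 -0.7 -0.1] sink [(61.6, 0.57), (58.7, 0.94)] lampz (348.32298260540375, 1041)
```

View pics/k13.png

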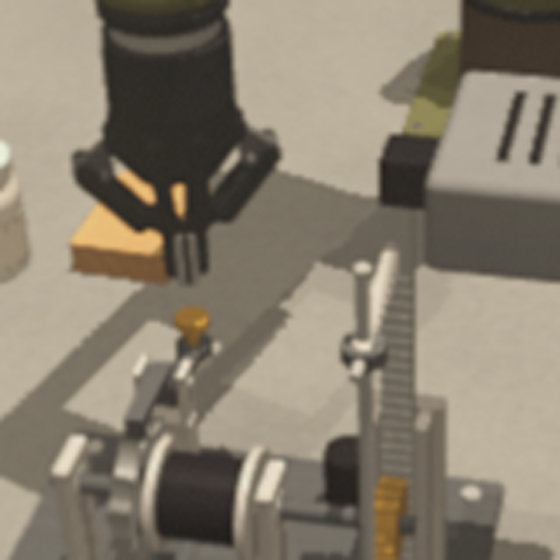

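The arm is clear, and the pointer is arriving behind the collar near (370,355). The lamp is 59.4 mm down and should finish the tooth at 62.8. I'll rise a little more and look again.

>>> send_rows:
  moves: "0 0 -0.3 0 1;0 0 -0.7 0 1;0 0 -1.2 0 1;0 0 -1.7 0 1;0 0 -2 0 1;0 0 -2.3 0 1;0 0 -2.5 0 1;0 0 -2.5 0 1;0 0 -2.5 0 1;0 0 -2.5 0 1"

```text
clock: 16.45
tool_pos: [568.6, -149.6, 202.0]
tool_rot: [-0.001, 0.98, 0.197, -0.0]
force: [0.3, -0.8, -0.9]
width: -0.0
```

```bash
python3 look.py k14; for i in 1 2 3 4; do python3 look.py k15;done; python3 - <<'E'
from h import *
from station import *
f=grab_frame("wrist"); cv2.imwrite("pics/w15.png",f["image"][:,:,::-1]);np.savez("pics/w15.npz",**f)
r,m=brass(f,(250,150,400,330));print(r)
E
```

```text
16.45 tcp [ 568.64 -149.59  202.04] F [ 0.3 -0.8 -0.9] sink [(57.0, 0.56), (61.0, 0.9)] lampz (344.8362575180775, 1043)
16.5 tcp [ 568.63 -149.6   201.98] F [-0.7  0.8 -0.4] sink [(57.0, 0.56), (61.0, 0.9)] lampz (344.8460309277046, 1041)
16.55 tcp [ 568.6  -149.56  201.95] F [0.2 0.2 0.4] sink [(57.0, 0.56), (61.0, 0.9)] lampz (344.8787481451698, 1054)
16.6 tcp [ 568.64 -149.58  201.97] F [-0.7  0.2  0.5] sink [(57.0, 0.56), (61.0, 0.9)] lampz (344.9851458313898, 1046)
16.65 tcp [ 568.67 -149.59  201.95] F [-0.3  0.5 -0.6] sink [(57.0, 0.56), (61.0, 0.9)] lampz (344.8398615557464, 1054)
[([301, 242, 41, 42, 1322], [320.9, 262.8])]
```

View pics/k15.png

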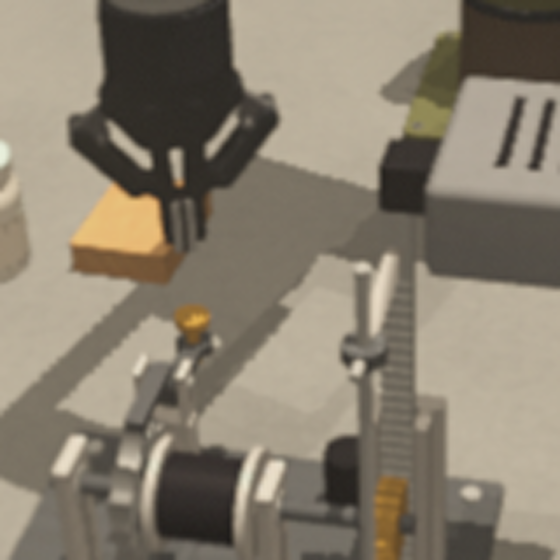

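View pics/w15.png

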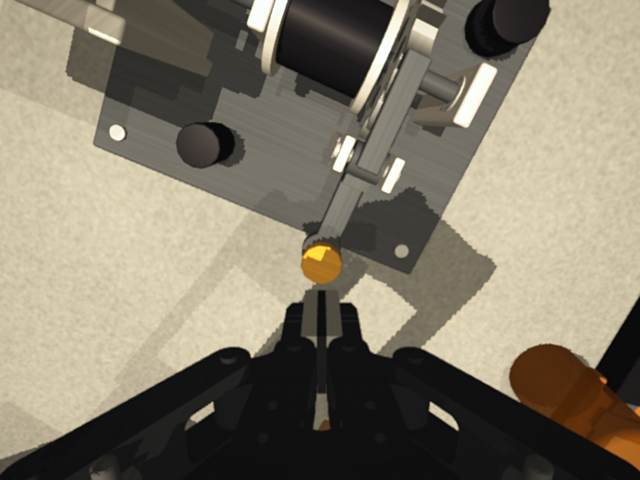

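```bash
python3 - <<'E'
from h import *
from station import *
for n in ("scene0","k6","k15"): print(n,brass(load(n),(225,265,255,300))[0])
w=load("w15");zz=w["range_z"][255:270,312:330];print("cap",depth(w,320.9,262.8,np.median(zz)).round(1))
t=grab_frame("top");print("lamp",lampz(load("k15")))
print(observe()["clock"],observe()["force"])
job_done()
E
```

```text
scene0 [([235, 272, 10, 11, 73], [239.4, 276.3])]
k6 [([235, 279, 10, 9, 40], [240.0, 282.1])]
k15 [([235, 272, 10, 11, 76], [239.6, 276.4])]
cap [ 570.  -149.1  143. ]
lamp (344.8398615557464, 1054)
16.8 [-0.57352619 -0.54306326 -0.12035656]
the job is handed in; nothing more can be done
```

I lowered the lamp by exactly 5 teeth and handed the job in at 16.8 s, with the pawl home and the lamp at rest. No verdict was reported.

**What I did:** I pressed the thumbscrew from above with shut fingers until the nose cleared, peaking at about 7.2 N measured. The tail went down about 10–10.5 mm, short of the 12 mm stop. I held it while the lamp sank at about 9.3 mm/s, then released during the fifth tooth and moved 50 mm clear.

**Last checks:**
- **Lamp height:** It has sunk 62.85 mm (5 teeth is 62.8 mm), and five readings over 0.2 s agreed to within about 0.15 mm.
- **Pawl:** The thumbscrew cap is back at its starting pixel and height to within about 0.1 px and 0.1 mm, so the pawl is home. The wrist force reads about zero.
- **Pointer and collar:** I put the collar 63–65 mm below the pointer's start, so the pointer should now be within about 2 mm of its middle.

**Disagreements:**
- The template match on the pointer failed once it came behind the collar and rod. I relied on the lamp-top depth instead, and the match on the lamp's bracket read 61.0 mm.
- The collar's height varied by about 1.5 mm between the depth and two-view measurements; this does not change the choice of tooth.

I did not re-measure the loose objects on the bench; I felt no contact with anything but the pawl.

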